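# Stock cubes from the pull-out basket

### The arm

A 6-joint arm with a two-finger parallel gripper is mounted at the origin on a cart in front of the work surface, level with it; the furniture and walls round the work are solid. World frame = base frame: x ahead of the robot, y to its left, z up, the work surface at z = 0. Lengths are in m, angles in rad, forces in N, time in s.
With the tool pointing down it reaches from about 0.3 to 0.825 m from the base axis. Payload 5.4 kg.
Tool frame: the origin (TCP) lies at the very end of the fingers, on their centre line; the grasp point (between the pads) lies behind it (env.tcp_to_grasp is the z of the grasp point in the tool frame, in m); z points along the fingers, y is the line along which they close (so a half turn about z gives the same grasp; the last joint's range is limited). The gripper opens to 92 mm and grips with 3 to 60 N. Pads are 20 mm wide; open, the fingers measure 128 mm over their backs; the gripper's body (75 mm by 189 mm) begins 69 mm behind the grasp point.
Start: joints at [-1.379, 0.158, 1.597, -0, 1.386, -0.21], TCP at [0.225, -0.529, 0.215] pointing down, gripper open.
Joint ranges: [-2.91, 2.91], [-0.94, 2.29], [0.18, 2.7], [-1.29, 4.43], [0.17, 2.64], [-3, 3]. Speed limits (rad/s): [2.57, 2.57, 3.14, 3.14, 3.14, 3.14].

### API

Orientations are given as a 3x3 rotation matrix whose columns are the frame's x, y, z axes.
In Python, from plant import env gives the robot as it stands.
- The arm moves only by the shell command python3 -m inch 'ROWS'. ROWS is a JSON object of lists of equal length, an entry for each row: "dr": the turn, a rotation vector about the tool's x, y, z as a fraction of full scale, a list of three; "translation": the shift along the tool's x, y, z as a fraction of full scale, a list of three; "gripper": the opening, from 0 (shut) to 1 (fully open). In form: {"dr": [[ax, ay, az], ...], "translation": [[tx, ty, tz], ...], "gripper": [gripper, ...]}. A call has 1 to 10 rows; each row shifts and turns the commanded pose from where the row before left it, along the tool's axes as they then stand; what a row does not reach is not made up. Full scale, the value 1, is 0.06 m for a shift and 6 degrees for a turn. A row lasts 1/8 s, in which the tool goes at most 62.5 mm and 10.7 degrees, less where a joint would pass 70% of its speed; a pose out of reach is approached as far as the arm can. A call with a number of a shift or a turn outside -1 to 1 is refused whole. A call with a gripper value outside its range is refused whole. The fingers move at their own pace and stop on an object; the grip force is fixed at half the most. Time passes only in rows, so rows that do not move let the fingers close. It gives the time, the measured TCP pose, the force, the opening and the grip force at its end, in the units of the state.
- env.observe(): the state, without advancing time (a new reading comes with each control period).
- env.get_image(name): name is "side" or "top"; returns (picture, depth): 384x512x3 uint8, red, green, blue; 384x512 float32, m along the optical axis (not along the pixel's ray), 0 where there is no reading.
- env.camera_info(name): a dict with "mtx" (3x3 intrinsics, pixels), "position" and "attitude" of the camera in the world. Camera axes: x right, y down, z forward; pixel columns grow to the right and rows downward; lengths in m; the calibration is good to about 2 mm. A picture is of the moment at which its call begins. camera_info takes no time and is no camera call.
- env.finish_job(): hands the job in; it is judged then, once.
Trained networks look in the newest picture that a camera, given by its name, has taken for a name from the list of things; names that differ only in an ending like _2 or _b are one class to them, and where a whole thing is asked for, a point or a joint stands for the part that bears it (a point fixed in the world has none). Each returns a list of dicts, best first, with "conf" (0 to 1); they miss things now and then, are a little off and sometimes report something else, mostly with a low value. They report only what shows in the picture. A call takes as long as a camera call. They do not tell look-alikes from the thing itself.
- env.look_for(camera, thing): "rect" ([left, top, width, height] in pixels, round what is visible of it).
The state is a dict: "clock": time; "joints": joint angles; "qd": joint speeds; "joint_torque": joint torques, N m; "position": TCP position; "tcp_rot": TCP orientation; "ft_force": force on the tool from outside, world axes, zero at the start; "ft_torque": the same for the moment, N m; "width": finger opening in m; "grip_force": force on a finger pad.
Only numpy, scipy, OpenCV 4.12 (cv2) and the standard library are available. Lean on these libraries where they do the work, as an engineer would, in place of code of your own. Each camera call takes 0.05 s, during which the arm holds its last target. There are 200 camera calls.

### The job

The carton of stock cubes is in the wire rack's pull-out basket, but the white bottle and the mug stand in the basket's way: first set both aside on the worktop or the cold hob, clear of the basket, while it is still shut. Then pull the basket out, stand the carton upright on the wooden board, push the basket fully home with the shaker still standing in it, and put the bottle back in the middle of the round wooden coaster and the mug back in the middle of the striped one. Keep everything upright.

Things in the scene. Friction and masses are not known exactly. Their poses are not given: they have to be found in the camera images.
- rack: Fixed chrome wire rack, 236 mm wide, 200 deep, 110 high. Origin at its front's middle on the worktop (z = 0); +x runs into the rack, y left, z up. Wire grid on top (white bottle and shaker fixed at its back, x > 125 mm, to 240 mm high): the basket is reached only when pulled out. To its left the cold flat glass hob (world y > 0.27, x 0.40 to 0.89, top 7 mm up), free to stand things on.
- basket (a joint): How far the wire basket is pulled out, m: 0 home, 0.110 fully out. Slides along the rack's -x against 1 to 3 N, stays where left. Inside 206 mm wide, 180 deep; floor 23 mm above the worktop, walls to 67 mm; when home its front wall is at rack x = 0. Its underside at 20 mm passes over the coasters but not what stands on them; pulled out it sweeps rack x to -157 mm, y within 107 mm.
- basket_handle (a point): Middle of the basket's straight handle: a black bar 12 mm thick, 94 mm long along the rack's y, 40 mm in front of the basket's front wall, 92 mm above the worktop, free all round: pinch it from above, fingers before and behind it. Axes as the rack's; moves with the basket (rack x = -0.040 m minus the joint value).
- oil_bottle: White glazed round bottle with steel collar and wooden top, 129 mm high, body 56 mm across up to 108 mm, top 42 mm across; 0.2 to 0.5 kg. Origin at the centre of its underside, z up. At the start it stands on the round wooden coaster.
- mug: White mug, orange-red inside, 90 mm high, 0.17 to 0.35 kg. Origin at its underside, z up; the round cup is 86 mm across, its axis at y = +13 mm (x = 0) in the mug's frame; the handle points to -y, ending 57 mm from the origin. Wall about 20 mm thick to a gripper, hollow about 50 mm wide, 80 deep: take it by the rim, one finger inside. At the start on the striped coaster.
- carton: Small carton of stock cubes (white with a red panel), 30 mm (x) x 45 mm (y) x 58 mm high, 0.09 to 0.17 kg. Origin at the centre of its underside, z up. At the start it stands in the basket, near its front, left or right, within 0.2 rad of square to the rack, the red panel to the front.
- salt_shaker: Little white round shaker with steel top, 36 mm across, 74 mm high. Origin at the centre of its underside, z up. It stands in the basket beside the carton and stays in it.
- wood_coaster: Round wooden coaster, 100 mm across, 12 mm thick, fixed on the worktop in front of the basket: the bottle's place. Origin at the centre of its underside (top at z = 12 mm).
- striped_coaster: Square striped coaster, 95 x 95 mm, 4 mm thick, fixed on the worktop in front of the basket: the mug's place. Origin at the centre of its underside (top at z = 4 mm).
- board: Small wooden chopping board, 185 mm (x) x 235 mm (y) x 18 mm, lying fixed on the worktop to the right: the carton's place, anywhere on it. Origin at the centre of its underside (top at z = 18 mm).
Things that resemble listed ones, but are neither listed nor needed, are in the scene too. What is shaped like the carton but orange is not meant.

How it is judged:
On the way, in this order (a step that is already met when the one before it is completed fails the run):
1. the bottle and the mug stand upright on the worktop or hob (or the board), clear of the basket's way, and the basket is still shut (within 20 mm) ((y of oil_bottle in the frame of rack above 0.135 m or y of oil_bottle in the frame of rack below -0.135 m or x of oil_bottle in the frame of rack below -0.185 m) and (y of mug in the frame of rack above 0.165 m or y of mug in the frame of rack below -0.165 m or x of mug in the frame of rack below -0.215 m) and height (world z) of each of oil_bottle, mug below 0.03 m and value of joint basket below 0.02 m and linear speed of each of oil_bottle, mug below 0.03 m/s and angle between each of oil_bottle, mug's own z axis and vertical below 0.12 rad), for 0.2 s.
2. the carton stands upright and released on the wooden board (x of carton in the frame of board between -0.08 and 0.08 m and y of carton in the frame of board between -0.105 and 0.105 m and z of carton in the frame of board between 0.014 and 0.023 m and linear speed of carton below 0.03 m/s and angle between carton's own z axis and vertical below 0.12 rad and contact force between the fingers and carton below 0.1 N), for 0.2 s.
At the end, for the whole second after the job is handed in: Basket home (within 12 mm), shaker standing in it; carton standing on the board; bottle on the round wooden coaster and mug on the striped one, bottle centre and mug axis within 15 mm of the coaster centres; all upright (0.12 rad), released, at rest (value of joint basket below 0.012 m and x of carton in the frame of board between -0.08 and 0.08 m and y of carton in the frame of board between -0.105 and 0.105 m and z of carton in the frame of board between 0.014 and 0.023 m and linear speed of each of carton, oil_bottle, mug, salt_shaker below 0.03 m/s and angle between each of carton, oil_bottle, mug, salt_shaker's own z axis and vertical below 0.12 rad and horizontal distance between oil_bottle and wood_coaster below 0.015 m and z of oil_bottle in the frame of wood_coaster between 0.008 and 0.017 m and x of striped_coaster in the frame of mug between -0.015 and 0.015 m and y of striped_coaster in the frame of mug between -0.002 and 0.028 m and z of mug in the frame of striped_coaster between 0.001 and 0.009 m and x of salt_shaker in the frame of rack between 0 and 0.185 m and y of salt_shaker in the frame of rack between -0.105 and 0.105 m and z of salt_shaker in the frame of rack between 0.017 and 0.032 m); the robot touches nothing.
It fails at once if the bottle, the mug, the carton or the shaker is tipped by more than 0.6 rad (angle between any of oil_bottle, mug, carton, salt_shaker's own z axis and vertical above 0.6 rad).
It also fails if it takes over 131 s, if anything falls off the work surface, if the arm or the gripper's body presses on something with over 40 N, if the wrist force passes 120 N, or if a joint passes its speed limit or range.

## Working session

There is one attempt and no reset: what is moved stays moved. The work goes in short steps, Python scripts to look and compute and a shell command to move; the robot and the scene stay as the last step left them, time stands still between calls to the robot, and variables do not carry over. Pictures are saved under pics/ and viewed, at most 14 in all, crops included, and the job is handed in when it is done.

```bash
ls; mkdir -p pics; cat > h.py <<'E'
import numpy as np, cv2
from plant import env
np.set_printoptions(precision=4,suppress=True)
def cloud(name):
    im,d=env.get_image(name); c=env.camera_info(name); K=np.array(c["mtx"])
    v,u=np.mgrid[0:d.shape[0],0:d.shape[1]]
    P=np.stack([(u-K[0,2])/K[0,0]*d,(v-K[1,2])/K[1,1]*d,d],-1)
    R=np.array(c["attitude"]); 
    W=P@R.T+np.array(c["position"]); W[d==0]=np.nan
    return im,d,W
def save(n,im): cv2.imwrite("pics/"+n+".png",im[...,::-1])
E
python3 - <<'E'
from h import *
for n in("side","top"):
    im,d,W=cloud(n); save(n+"0",im); print(env.camera_info(n))
    for t in ["rack","basket_handle","oil_bottle","mug","carton","salt_shaker","wood_coaster","striped_coaster","board"]:
        print(n,t,[(np.round(r["rect"]).astype(int).tolist(),round(r["conf"],2)) for r in env.look_for(n,t)[:3]])
print(env.observe(),env.tcp_to_grasp)
E
```

```text
pics
{'mtx': array([[456.0151,   0.    , 255.3557],
       [  0.    , 456.0151, 184.8089],
       [  0.    ,   0.    ,   1.    ]]), 'position': array([0.3183, 0.6391, 0.6936]), 'attitude': array([[-0.9658, -0.1621,  0.2023],
       [-0.2591,  0.6289, -0.7331],
       [-0.0084, -0.7604, -0.6494]])}
side rack [([60, 158, 164, 156], 0.61)]
side basket_handle [([79, 188, 145, 112], 0.65)]
side oil_bottle [([236, 231, 35, 67], 0.72)]
side mug [([246, 200, 59, 61], 0.68)]
side carton [([302, 183, 27, 32], 0.97), ([172, 206, 17, 35], 0.93), ([232, 173, 21, 32], 0.77)]
side salt_shaker [([154, 234, 27, 37], 0.86)]
side wood_coaster [([223, 273, 62, 38], 0.71), ([238, 229, 36, 66], 0.62), ([61, 159, 160, 154], 0.54)]
side striped_coaster [([274, 228, 19, 42], 0.82)]
side board [([234, 121, 105, 64], 0.59)]
{'mtx': array([[478.0573,   0.    , 262.9029],
       [  0.    , 478.0573, 192.343 ],
       [  0.    ,   0.    ,   1.    ]]), 'position': array([ 0.4306, -0.0853,  1.1463]), 'attitude': array([[ 0.025 , -0.9973,  0.0693],
       [-0.9997, -0.0255, -0.0052],
       [ 0.007 , -0.0692, -0.997
[... 369 characters left out ...]
6, 43, 41], 0.87)]
top striped_coaster [([186, 196, 42, 39], 0.92)]
top board [([298, 151, 85, 106], 0.77), ([187, 195, 44, 40], 0.33)]
{'clock': 1.0, 'joints': array([-1.3791,  0.1584,  1.597 ,  0.    ,  1.3862, -0.2101]), 'qd': array([ 0.0013, -0.0008,  0.0005, -0.0013, -0.0007, -0.0011]), 'joint_torque': array([ -0.0013, -38.5584, -32.2368,   0.0702,   0.0306,   0.    ]), 'position': array([ 0.2249, -0.5292,  0.2146]), 'tcp_rot': array([[ 0.9204,  0.3911, -0.    ],
       [ 0.3911, -0.9204,  0.    ],
       [ 0.    , -0.    , -1.    ]]), 'ft_force': array([-0.6041,  0.0834,  0.064 ]), 'ft_torque': array([ 0.031 , -0.031 ,  0.0091]), 'grip_force': 0.0, 'width': 0.09154405516933038} -0.0187
```

```bash
python3 - <<'E'
import cv2
a=cv2.imread("pics/side0.png")[110:350,20:360];b=cv2.imread("pics/top0.png")[40:280,80:400]
cv2.imwrite("pics/s1.png",cv2.resize(a,(800,565),interpolation=cv2.INTER_CUBIC));cv2.imwrite("pics/t1.png",cv2.resize(b,(800,600),interpolation=cv2.INTER_CUBIC))
E
```

```text
(no output)
```

View pics/s1.png

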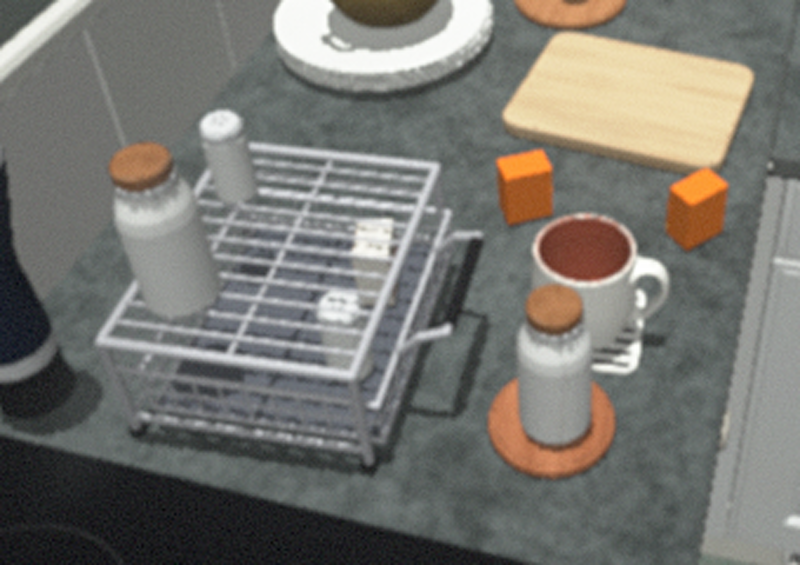

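View pics/t1.png

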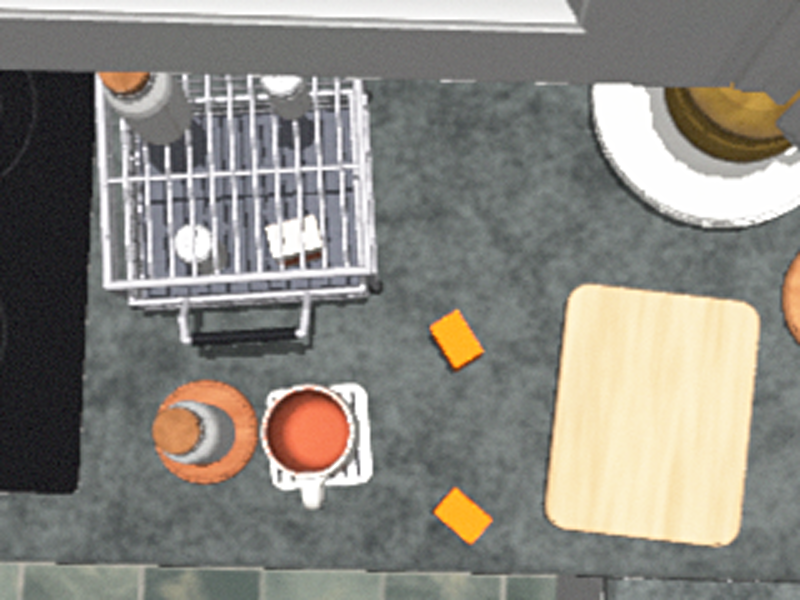

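Both views agree: the bottle is on the wood coaster (side ~(253,265), top ~(155,212)). The mug is on the striped coaster, with its handle toward the robot. In the basket, the shaker is on the left and the white carton on the right. The orange boxes are decoys. Next I'll work out the positions.

```bash
cat >> h.py <<'E'
def ray(name,u,v,z):
    c=env.camera_info(name);K=np.array(c["mtx"]);R=np.array(c["attitude"]);p=np.array(c["position"])
    d=R@np.array([(u-K[0,2])/K[0,0],(v-K[1,2])/K[1,1],1]); return p+d*(z-p[2])/d[2]
def tc(u,v,z): return ray("top",u/2.5+80,v/2.5+40,z)
def sc(u,v,z): return ray("side",u/2.353+20,v/2.354+110,z)
E
python3 - <<'E'
from h import *
T={"handleL":(192,338,.092),"handleR":(298,332,.092),"rackFL":(105,287,.11),"rackFR":(376,273,.11),"rackBR":(360,80,.11),
"bottletop":(177,432,.141),"coaster":(206,432,.012),"mugrim":(310,430,.094),"mughandle":(313,500,.05),"striped":(319,436,.004),"strBR":(371,482,.004),"strTR":(365,385,.004),"strBL":(285,488,.004),
"carton":(295,238,.081),"cartonL":(272,240,.081),"cartonR":(321,233,.081),"shaker":(194,243,.097),"or1":(457,340,.05),"or2":(463,515,.05),"board":(652,415,.018),"bTL":(568,286,.018),"bTR":(760,300,.018),"bBL":(546,528,.018),"bBR":(738,546,.018),"hobR":(80,490,.007),"edge":(300,570,0),"plate":(600,120,0.02)}
for k,a in T.items(): print(k,tc(*a))
S={"bottletop":(555,308,.141),"coaster":(552,425,.012),"mugrim":(584,247,.094),"handL":(445,340,.092),"handR":(478,238,.092),"rackFL":(357,372,.11),"rackFR":(437,165,.11),"carton":(374,228,.081),"shaker":(340,300,.097)}
for k,a in S.items(): print("S",k,sc(*a))
for n in("side","top"):
    im,d,W=cloud(n)
    # bottle/mug top from depth
    m=(W[...,2]>.135)&(W[...,2]<.15)&(W[...,0]<.55)&(W[...,1]>0)&(W[...,1]<.25); print(n,"bottle",m.sum(),W[m].mean(0),W[m].min(0),W[m].max(0))
    m=(W[...,2]>.086)&(W[...,2]<.105)&(W[...,0]<.55)&(W[...,0]>.3)&(W[...,1]>-.05)&(W[...,1]<.3)
    m&=im.astype(int).sum(-1)>350; print(n,"mug",m.sum(),W[m].min(0),W[m].max(0))
E
python3 - <<'E'
import cv2,numpy as np
a=cv2.imread("pics/side0.png");b=cv2.imread("pics/top0.png")
cv2.imwrite("pics/both.png",cv2.resize(np.hstack([a,b]),(800,300)))
E
```

```text
handleL [0.5358 0.1448 0.092 ]
handleR [0.5436 0.0513 0.092 ]
rackFL [0.5768 0.2184 0.11  ]
rackFR [ 0.5952 -0.0173  0.11  ]
rackBR [0.7669 0.0019 0.11  ]
bottletop [0.4514 0.1435 0.141 ]
coaster [0.4548 0.1455 0.012 ]
mugrim [0.4571 0.0376 0.094 ]
mughandle [0.3944 0.0378 0.05  ]
striped [0.4538 0.0393 0.004 ]
strBR [ 0.4114 -0.0116  0.004 ]
strTR [ 0.5037 -0.0031  0.004 ]
strBL [0.4036 0.07   0.004 ]
carton [0.6297 0.0584 0.081 ]
cartonL [0.6273 0.079  0.081 ]
cartonR [0.6349 0.0351 0.081 ]
shaker [0.6199 0.1454 0.097 ]
or1 [ 0.5445 -0.0899  0.05  ]
or2 [ 0.3842 -0.0993  0.05  ]
board [ 0.4813 -0.2761  0.018 ]
bTL [ 0.6022 -0.1944  0.018 ]
bTR [ 0.5935 -0.3775  0.018 ]
bBL [ 0.3727 -0.178   0.018 ]
bBR [ 0.3603 -0.3586  0.018 ]
hobR [0.397  0.2635 0.007 ]
edge [0.3263 0.0536 0.    ]
plate [ 0.7633 -0.2219  0.02  ]
S bottletop [0.4532 0.1511 0.141 ]
S coaster [0.4556 0.1547 0.012 ]
S mugrim [0.4592 0.0404 0.094 ]
S handL [0.5351 0.1586 0.092 ]
S handR [0.5452 0.0498 0.092 ]
S rackFL [0.5779 0.2157 0.11  ]
S rackFR [ 0.5999 -0.0089  0.11  ]
S carton [0.6371 0.0493 0.081 ]
S shaker [0.6234 0.1453 0.097 ]
side bottle 533 [0.3515 0.1159 0.141 ] [0.0506 0.0001 0.135 ] [0.476  0.1676 0.15  ]
side mug 657 [0.4024 0.0001 0.086 ] [0.5496 0.175  0.1049]
top bottle 298 [0.453  0.146  0.1401] [0.4341 0.1264 0.1355] [0.4722 0.1673 0.1456]
top mug 358 [0.3977 0.0008 0.086 ] [0.5498 0.1662 0.1049]
```

View pics/both.png

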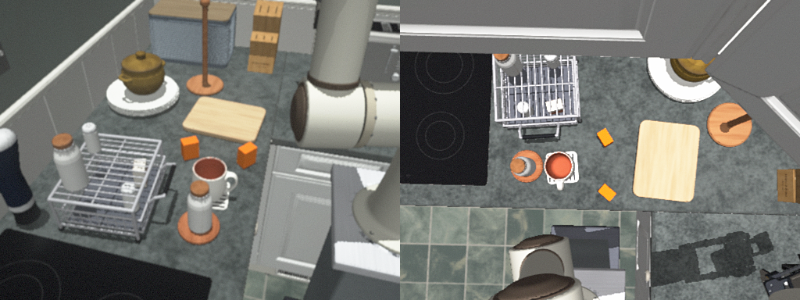

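```bash
python3 -m inch '{"dr":[[0,0,0.96],[0,0,0.96],[0,0,0.96],[0,0,0.96],[0,0,0]],"translation":[[0,0,0],[0,0,0],[0,0,0],[0,0,0],[0,0,0]],"gripper":[0.8,0.8,0.8,0.8,0.8]}'
```

```text
clock: 1.72
position: [0.2248, -0.5292, 0.2146]
tcp_rot: [[1.0, 0.001, 0.0], [0.001, -1.0, -0.0], [0.0, 0.0, -1.0]]
ft_force: [0.1, -0.9, 0.2]
width: 0.0733
grip_force: 0.0
```

```bash
python3 -m inch '{"dr":[[0,0,0],[0,0,0],[0,0,0],[0,0,0],[0,0,0],[0,0,0],[0,0,0],[0,0,0],[0,0,0],[0,0,0]],"translation":[[0.27,-0.8,0],[0.27,-0.8,0],[0.27,-0.8,0],[0.27,-0.8,0],[0.27,-0.8,0],[0.27,-0.8,0],[0.27,-0.8,0],[0.27,-0.8,0],[0.27,-0.8,0],[0.27,-0.8,0]],"gripper":[0.8,0.8,0.8,0.8,0.8,0.8,0.8,0.8,0.8,0.8]}'
python3 -m inch '{"dr":[[0,0,0],[0,0,0],[0,0,0],[0,0,0],[0,0,0],[0,0,0]],"translation":[[0.27,-0.8,0],[0.27,-0.8,0],[0.27,-0.8,0],[0.27,-0.8,0],[0,0,0],[0,0,0]],"gripper":[0.8,0.8,0.8,0.8,0.8,0.8]}'
```

```text
clock: 2.98
position: [0.3874, -0.0477, 0.2149]
tcp_rot: [[1.0, 0.002, 0.001], [0.002, -1.0, -0.001], [0.001, 0.001, -1.0]]
ft_force: [0.1, -0.4, -0.5]
width: 0.0735
grip_force: 0.0
clock: 3.72
position: [0.4517, 0.1425, 0.2145]
tcp_rot: [[1.0, 0.001, -0.0], [0.001, -1.0, -0.0], [-0.0, 0.0, -1.0]]
ft_force: [0.0, 0.3, -0.3]
width: 0.0735
grip_force: 0.0
```

```bash
python3 -m inch '{"dr":[[0,0,0],[0,0,0],[0,0,0],[0,0,0],[0,0,0],[0,0,0],[0,0,0],[0,0,0],[0,0,0],[0,0,0]],"translation":[[0.02,-0.06,0.5],[0,0,0.5],[0,0,0.5],[0,0,0.4],[0,0,0.3],[0,0,0.15],[0,0,0],[0,0,0],[0,0,0],[0,0,0]],"gripper":[0.8,0.8,0.8,0.8,0.8,0.8,0.8,0,0,0]}'
python3 -m inch '{"dr":[[0,0,0],[0,0,0],[0,0,0],[0,0,0]],"translation":[[0,0,0],[0,0,-0.2],[0,0,-0.3],[0,0,-0.3]],"gripper":[0,0,0,0]}'
```

```text
clock: 4.97
position: [0.4537, 0.1464, 0.0744]
tcp_rot: [[1.0, -0.0, 0.002], [-0.0, -1.0, -0.0], [0.002, 0.0, -1.0]]
ft_force: [0.4, -0.1, 3.3]
width: 0.0535
grip_force: 30.0
clock: 5.48
position: [0.4523, 0.1464, 0.1219]
tcp_rot: [[1.0, -0.0, -0.002], [-0.0, -1.0, 0.0], [-0.002, -0.0, -1.0]]
ft_force: [-0.0, 0.8, -3.5]
width: 0.0532
grip_force: 29.9
```

```bash
python3 -m inch '{"dr":[[0,0,0],[0,0,0],[0,0,0],[0,0,0],[0,0,0],[0,0,0],[0,0,0],[0,0,0],[0,0,0],[0,0,0]],"translation":[[0,-0.3,0],[0,-0.6,0],[0,-0.7,0],[0,-0.8,0],[0,-0.8,0],[0,-0.8,0],[0,-0.6,0],[0,-0.4,0],[0,-0.2,0],[0,0,0]],"gripper":[0,0,0,0,0,0,0,0,0,0]}'
python3 -m inch '{"dr":[[0,0,0],[0,0,0],[0,0,0],[0,0,0],[0,0,0],[0,0,0]],"translation":[[0,0,0.3],[0,0,0.3],[0,0,0.15],[0,0,0.1],[0,0,0],[0,0,0]],"gripper":[0,0,0,0,0,0]}'
```

```text
clock: 6.72
position: [0.4528, 0.4583, 0.1213]
tcp_rot: [[1.0, 0.0, -0.001], [0.0, -1.0, -0.001], [-0.001, 0.001, -1.0]]
ft_force: [-0.2, -1.1, -2.7]
width: 0.0531
grip_force: 29.9
clock: 7.48
position: [0.4534, 0.4585, 0.0709]
tcp_rot: [[1.0, -0.0, 0.001], [-0.0, -1.0, 0.001], [0.001, -0.001, -1.0]]
ft_force: [0.4, -0.4, -3.5]
width: 0.053
grip_force: 29.9
```

```bash
python3 -m inch '{"dr":[[0,0,0],[0,0,0],[0,0,0],[0,0,0]],"translation":[[0,0,0.02],[0,0,0.02],[0,0,0],[0,0,0]],"gripper":[0,0,0,0]}'
```

```text
clock: 7.98
position: [0.4537, 0.4587, 0.0699]
tcp_rot: [[1.0, -0.0, 0.001], [-0.0, -1.0, 0.001], [0.001, -0.001, -1.0]]
ft_force: [-2.2, -1.7, 5.2]
width: 0.0532
grip_force: 30.0
```

```bash
python3 -m inch '{"dr":[[0,0,0],[0,0,0],[0,0,0],[0,0,0],[0,0,0],[0,0,0],[0,0,0],[0,0,0],[0,0,0]],"translation":[[0,0,0],[0,0,0],[0,0,0],[0,0,-0.3],[0,0,-0.5],[0,0,-0.6],[0,0,-0.6],[0,0,-0.4],[0,0,0]],"gripper":[0.75,0.75,0.75,0.75,0.75,0.75,0.75,0.75,0.75]}'
python3 -m inch '{"dr":[[0,0,0],[0,0,0],[0,0,0],[0,0,0],[0,0,0],[0,0,0],[0,0,0],[0,0,0],[0,0,0],[0,0,0]],"translation":[[0,0.4,0],[0.02,0.8,0],[0.02,0.9,0],[0.03,0.9,0],[0,0.9,0],[0,0.9,0],[0,0.9,0],[0,0.8,0],[0,0.7,0],[0,0.36,0]],"gripper":[0.5,0.5,0.5,0.5,0.5,0.5,0.5,0.5,0.5,0.5]}'
python3 - <<'E'
from h import *
im,d,W=cloud("side"); save("side2",cv2.resize(im[100:340,100:420],(800,600),interpolation=cv2.INTER_CUBIC)); print(env.observe()["position"])
m=(W[...,2]>.125)&(W[...,2]<.145)&(W[...,0]<.55)&(W[...,0]>.35)&(W[...,1]>.4)&(W[...,1]<.52);print(m.sum(),W[m].min(0),W[m].max(0))
E
```

```text
clock: 9.1
position: [0.4546, 0.4594, 0.2162]
tcp_rot: [[1.0, -0.0, 0.006], [-0.0, -1.0, 0.004], [0.006, -0.004, -1.0]]
ft_force: [-0.1, -1.0, -0.4]
width: 0.0688
grip_force: 0.0
clock: 10.35
position: [0.4564, 0.003, 0.2112]
tcp_rot: [[1.0, -0.003, -0.002], [-0.003, -1.0, 0.0], [-0.002, -0.0, -1.0]]
ft_force: [-0.0, 0.5, -0.4]
width: 0.0464
grip_force: 0.0
[0.4566 0.0015 0.2112]Traceback (most recent call last):
  File "<stdin>", line 3, in <module>
    return umr_minimum(a, axis, None, out, keepdims, initial, where)
ValueError: zero-size array to reduction operation minimum which has no identity
```

View pics/side2.png

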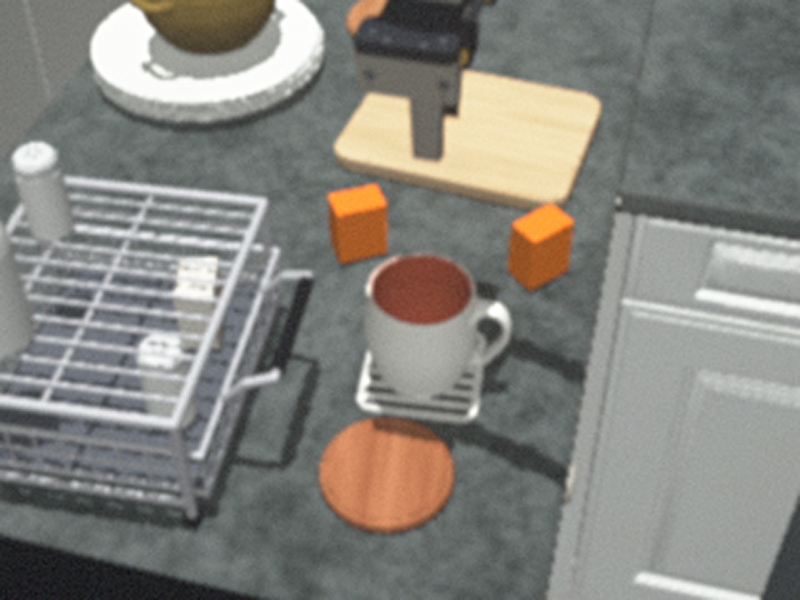

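The coaster is free (centre at crop (386,474)), and the gripper is above the mug's right rim (rim centre at crop (421,290)). I'll take the mug now.

```bash
python3 -m inch '{"dr":[[0,0,0],[0,0,0],[0,0,0],[0,0,0],[0,0,0],[0,0,0],[0,0,0],[0,0,0],[0,0,0],[0,0,0]],"translation":[[0.01,-0.05,0.5],[0,0,0.5],[0,0,0.5],[0,0,0.4],[0,0,0.35],[0,0,0.3],[0,0,0],[0,0,0],[0,0,0],[0,0,0]],"gripper":[0.5,0.5,0.5,0.5,0.5,0.5,0.5,0,0,0]}'
python3 -m inch '{"dr":[[0,0,0],[0,0,0],[0,0,0],[0,0,0],[0,0,0]],"translation":[[0,0,0],[0,0,-0.2],[0,0,-0.3],[0,0,-0.4],[0,0,0]],"gripper":[0,0,0,0,0]}'
```

```text
clock: 11.65
position: [0.4583, 0.0076, 0.0599]
tcp_rot: [[1.0, -0.0, 0.001], [-0.0, -1.0, -0.0], [0.001, 0.0, -1.0]]
ft_force: [-0.2, -0.2, 0.6]
width: 0.018
grip_force: 0.0
clock: 12.28
position: [0.4596, 0.0073, 0.1154]
tcp_rot: [[1.0, -0.0, 0.005], [-0.0, -1.0, -0.001], [0.005, 0.001, -1.0]]
ft_force: [-0.6, -0.3, -0.8]
width: 0.0122
grip_force: 28.6
```

```bash
python3 - <<'E'
from h import *
im,d,W=cloud("side"); save("side3",cv2.resize(im[130:310,170:410],(640,480),interpolation=cv2.INTER_CUBIC)); o=env.observe();print(o["position"],o["ft_force"],o["width"],o["grip_force"])
E
```

```text
[0.4584 0.0076 0.1139] [-0.7981  0.5262 -1.7728] 0.011613341436352393 28.536511916317977
```

View pics/side3.png

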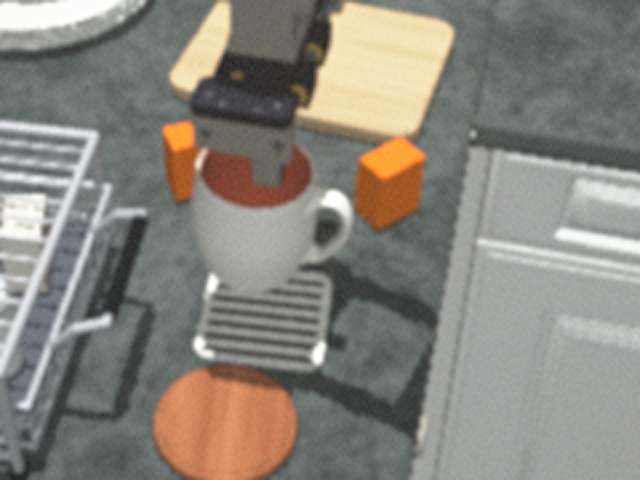

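The mug is lifted and level, held at its right rim. I'll set it on the hob.

```bash
python3 -m inch '{"dr":[[0,0,0],[0,0,0],[0,0,0],[0,0,0],[0,0,0],[0,0,0],[0,0,0],[0,0,0],[0,0,0],[0,0,0]],"translation":[[0,-0.2,0],[0,-0.5,0],[0,-0.7,0],[0,-0.8,0],[0,-0.8,0],[0,-0.8,0],[0,-0.6,0],[0,-0.4,0],[0,-0.2,0],[0,0,0]],"gripper":[0,0,0,0,0,0,0,0,0,0]}'
python3 -m inch '{"dr":[[0,0,0],[0,0,0],[0,0,0],[0,0,0],[0,0,0],[0,0,0],[0,0,0]],"translation":[[0,0,0.3],[0,0,0.25],[0,0,0.15],[0,0,0.08],[0,0,0.03],[0,0,0],[0,0,0]],"gripper":[0,0,0,0,0,0,0]}'
```

```text
clock: 13.58
position: [0.4572, 0.308, 0.1124]
tcp_rot: [[1.0, 0.001, -0.001], [0.001, -1.0, -0.001], [-0.001, 0.001, -1.0]]
ft_force: [-0.4, 0.3, -1.9]
width: 0.0119
grip_force: 28.5
clock: 14.45
position: [0.4583, 0.3079, 0.0651]
tcp_rot: [[1.0, -0.0, 0.001], [-0.0, -1.0, 0.0], [0.001, -0.0, -1.0]]
ft_force: [0.0, 0.0, -1.3]
width: 0.0123
grip_force: 28.5
```

```bash
python3 -m inch '{"dr":[[0,0,0],[0,0,0],[0,0,0],[0,0,0]],"translation":[[0,0,0.02],[0,0,0.02],[0,0,0],[0,0,0]],"gripper":[0,0,0,0]}'
```

```text
clock: 14.95
position: [0.4589, 0.3077, 0.063]
tcp_rot: [[1.0, -0.0, 0.002], [-0.0, -1.0, 0.0], [0.002, -0.0, -1.0]]
ft_force: [1.9, -1.7, 3.8]
width: 0.0123
grip_force: 28.7
```

```bash
python3 -m inch '{"dr":[[0,0,0],[0,0,0],[0,0,0],[0,0,0],[0,0,0],[0,0,0],[0,0,0],[0,0,0],[0,0,0]],"translation":[[0,0,0],[0,0,0],[0,0,0],[0,0,-0.3],[0,0,-0.5],[0,0,-0.6],[0,0,-0.6],[0,0,-0.4],[0,0,0]],"gripper":[0.45,0.45,0.45,0.45,0.45,0.45,0.45,0.45,0.45]}'
python3 -m inch '{"dr":[[0,0,-1],[0,0,-1],[0,0,-1],[0,0,-1],[0,0,-1],[0,0,-1],[0,0,-1],[0,0,-1],[0,0,-1],[0,0,-1]],"translation":[[0,0,0],[0,0,0],[0,0,0],[0,0,0],[0,0,0],[0,0,0],[0,0,0],[0,0,0],[0,0,0],[0,0,0]],"gripper":[0.6,0.6,0.6,0.6,0.6,0.6,0.6,0.6,0.6,0.6]}'
python3 -m inch '{"dr":[[0,0,-1],[0,0,-1],[0,0,-1],[0,0,-1],[0,0,-1],[0,0,-0.75],[0,0,0]],"translation":[[0,0,0],[0,0,0],[0,0,0],[0,0,0],[0,0,0],[0,0,0],[0,0,0]],"gripper":[0.6,0.6,0.6,0.6,0.6,0.6,0.6]}'
python3 - <<'E'
from h import *
im,d,W=cloud("top"); save("top4",cv2.resize(im[40:280,20:340],(800,600),interpolation=cv2.INTER_CUBIC)); np.save("top4.npy",W)
E
```

```text
clock: 16.08
position: [0.4595, 0.3084, 0.2096]
tcp_rot: [[1.0, -0.0, 0.006], [-0.0, -1.0, 0.002], [0.006, -0.002, -1.0]]
ft_force: [-0.4, 0.7, 0.3]
width: 0.0415
grip_force: 0.0
clock: 17.32
position: [0.4571, 0.3074, 0.2049]
tcp_rot: [[0.497, 0.868, -0.002], [0.868, -0.497, -0.001], [-0.002, -0.001, -1.0]]
ft_force: [-0.5, 0.1, -0.3]
width: 0.0552
grip_force: 0.0
clock: 18.2
position: [0.4572, 0.3075, 0.2051]
tcp_rot: [[-0.077, 0.997, -0.002], [0.997, 0.077, -0.001], [-0.001, -0.002, -1.0]]
ft_force: [0.8, -0.1, 0.3]
width: 0.055
grip_force: 0.0
```

View pics/top4.png

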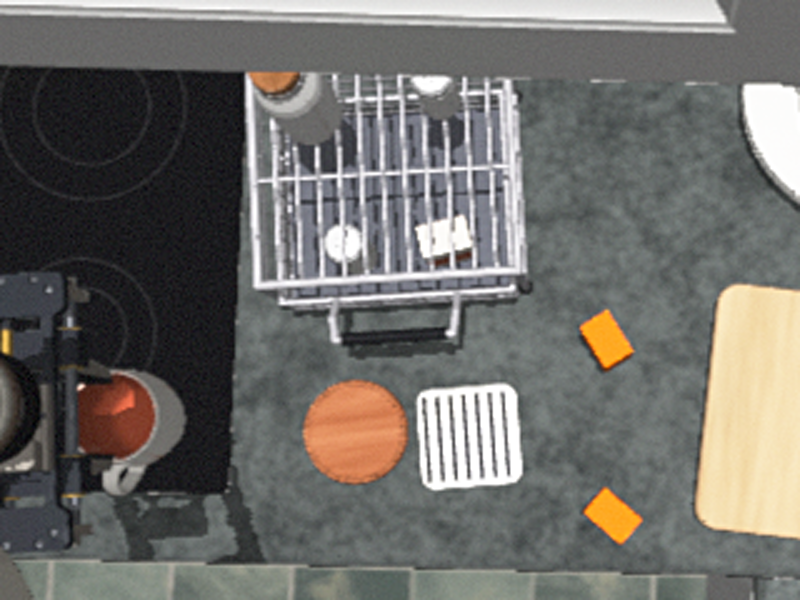

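Both coasters are clear (wood at crop (355,432), striped at (470,437)), and the mug stands on the hob. Next I'll refine the bar and coaster positions.

```bash
python3 -m inch '{"dr":[[0,0,0],[0,0,0],[0,0,0],[0,0,0],[0,0,0],[0,0,0],[0,0,0]],"translation":[[-0.4,0.1,0],[-0.7,0.2,0],[-0.8,0.25,0],[-0.8,0.25,0],[-0.6,0.2,0],[-0.27,0.11,0],[0,0,0]],"gripper":[0.36,0.36,0.36,0.36,0.36,0.36,0.36]}'
python3 - <<'E'
from h import *
W=np.load("top4.npy"); im=cv2.imread("pics/top4.png"); sm=cv2.resize(im,(320,240),interpolation=cv2.INTER_AREA).astype(int)
Wc=W[40:280,20:340]
m=(Wc[...,2]>.085)&(Wc[...,2]<.107)&(sm.sum(-1)<150)&(Wc[...,0]>.5)&(Wc[...,0]<.56)&(Wc[...,1]>.04)&(Wc[...,1]<.16)
print(m.sum(),Wc[m].mean(0),np.median(Wc[m],0))
b,g,r=sm[...,0],sm[...,1],sm[...,2]
v,u=np.mgrid[0:240,0:320]
m=(r-b>50)&(u>115)&(u<168)&(v>145)&(v<200)
(cx,cy),rad=cv2.minEnclosingCircle(np.argwhere(m)[:,::-1].astype(np.float32))
print("wood",m.sum(),cx,cy,rad,ray("top",cx+20,cy+40,.012), ray("top",u[m].mean()+20,v[m].mean()+40,.012))
m=(sm.min(-1)>170)&(u>162)&(u<215)&(v>148)&(v<202)
q=cv2.minAreaRect(np.argwhere(m)[:,::-1].astype(np.float32)); print("str",q,ray("top",q[0][0]+20,q[0][1]+40,.004))
p=env.observe()["position"];print(p)
E
```

```text
clock: 19.12
position: [0.5411, 0.0992, 0.2059]
tcp_rot: [[-0.076, 0.997, -0.001], [0.997, 0.076, 0.0], [0.0, -0.001, -1.0]]
ft_force: [-0.9, 0.6, 0.6]
width: 0.0329
grip_force: 0.0
193 [0.5385 0.0992 0.097 ] [0.5385 0.099  0.097 ]
wood 1373 141.66049194335938 172.20370483398438 21.007648468017578 [0.4561 0.1473 0.012 ] [0.4559 0.1469 0.012 ]
str ((187.1422882080078, 174.0286102294922), (40.19159698486328, 40.55044937133789), 85.42607879638672) [0.4547 0.0404 0.004 ]
[0.5411 0.0992 0.2059]
```

```bash
python3 -m inch '{"dr":[[0,0,0],[0,0,0],[0,0,0],[0,0,0],[0,0,0],[0,0,0],[0,0,0],[0,0,0],[0,0,0],[0,0,0]],"translation":[[0,-0.03,0.4],[0,0,0.5],[0,0,0.5],[0,0,0.4],[0,0,0.25],[0,0,0.15],[0,0,0],[0,0,0],[0,0,0],[0,0,0]],"gripper":[0.36,0.36,0.36,0.36,0.36,0.36,0.36,0,0,0]}'
python3 -m inch '{"dr":[[0,0,0],[0,0,0],[0,0,0],[0,0,0],[0,0,0],[0,0,0],[0,0,0],[0,0,0],[0,0,0],[0,0,0]],"translation":[[0,-0.04,0],[0,-0.12,0],[0,-0.2,0],[0,-0.25,0],[0,-0.25,0],[0,-0.25,0],[0,-0.25,0],[0,-0.2,0],[0,-0.15,0],[0,-0.08,0]],"gripper":[0,0,0,0,0,0,0,0,0,0]}'
```

```text
clock: 20.38
position: [0.5399, 0.0992, 0.075]
tcp_rot: [[-0.078, 0.997, 0.002], [0.997, 0.078, -0.0], [-0.0, 0.002, -1.0]]
ft_force: [0.4, 0.1, 2.0]
width: 0.0112
grip_force: 30.0
clock: 21.62
position: [0.4349, 0.0901, 0.0751]
tcp_rot: [[-0.078, 0.997, 0.01], [0.997, 0.078, -0.001], [-0.002, 0.01, -1.0]]
ft_force: [21.2, -1.0, -14.6]
width: 0.0111
grip_force: 30.0
```

```bash
python3 -m inch '{"dr":[[0,0,0],[0,0,0],[0,0,0]],"translation":[[0,0,0],[0,0,0],[0,0,0]],"gripper":[0,0,0]}'
```

```text
clock: 22.0
position: [0.435, 0.0902, 0.075]
tcp_rot: [[-0.078, 0.997, 0.008], [0.997, 0.078, -0.001], [-0.002, 0.008, -1.0]]
ft_force: [11.4, -2.1, -4.4]
width: 0.0111
grip_force: 30.0
```

```bash
python3 -m inch '{"dr":[[0,0,0],[0,0,0],[0,0,0],[0,0,0],[0,0,0],[0,0,0],[0,0,0],[0,0,0],[0,0,0]],"translation":[[0,0,0],[0,0,0],[0,0,-0.3],[0,0,-0.5],[0,0,-0.5],[0,0,-0.5],[0,0,-0.4],[0,0,-0.2],[0,0,0]],"gripper":[0.36,0.36,0.36,0.36,0.36,0.36,0.36,0.36,0.36]}'
python3 -m inch '{"dr":[[0,0,0],[0,0,0],[0,0,0],[0,0,0],[0,0,0],[0,0,0]],"translation":[[-0.5,0,0],[-0.7,0,0],[-0.8,0,0],[-0.8,0,0],[-0.5,0,0],[0,0,0]],"gripper":[0.65,0.65,0.65,0.65,0.65,0.65]}'
python3 -m inch '{"dr":[[0,0,1],[0,0,1],[0,0,1],[0,0,1],[0,0,1],[0,0,1],[0,0,1],[0,0,1],[0,0,1],[0,0,1]],"translation":[[0,0,0],[0,0,0],[0,0,0],[0,0,0],[0,0,0],[0,0,0],[0,0,0],[0,0,0],[0,0,0],[0,0,0]],"gripper":[0.65,0.65,0.65,0.65,0.65,0.65,0.65,0.65,0.65,0.65]}'
python3 - <<'E'
from h import *
im,d,W=cloud("top"); save("top5full",im); save("top5",cv2.resize(im[90:240,90:290],(800,600),interpolation=cv2.INTER_CUBIC)); np.save("top5.npy",W)
for t in("carton","salt_shaker"): print([(r["rect"],r["conf"]) for r in env.look_for("top",t)])
E
```

```text
clock: 23.12
position: [0.432, 0.0909, 0.2181]
tcp_rot: [[-0.078, 0.997, 0.0], [0.997, 0.078, -0.0], [-0.0, 0.0, -1.0]]
ft_force: [-0.5, 0.2, 0.1]
width: 0.0334
grip_force: 0.0
clock: 23.88
position: [0.4467, -0.1075, 0.2165]
tcp_rot: [[-0.075, 0.997, -0.003], [0.997, 0.075, 0.002], [0.002, -0.003, -1.0]]
ft_force: [0.6, 1.2, -0.2]
width: 0.06
grip_force: 0.0
clock: 25.12
position: [0.447, -0.1048, 0.217]
tcp_rot: [[0.825, 0.564, -0.002], [0.564, -0.825, 0.002], [-0.001, -0.002, -1.0]]
ft_force: [0.5, -0.7, 0.7]
width: 0.0598
grip_force: 0.0
[([187.1, 172.7, 26.2, 21.2], 0.76)]
[([149.6, 176.4, 24.6, 20.0], 0.68)]
```

View pics/top5.png

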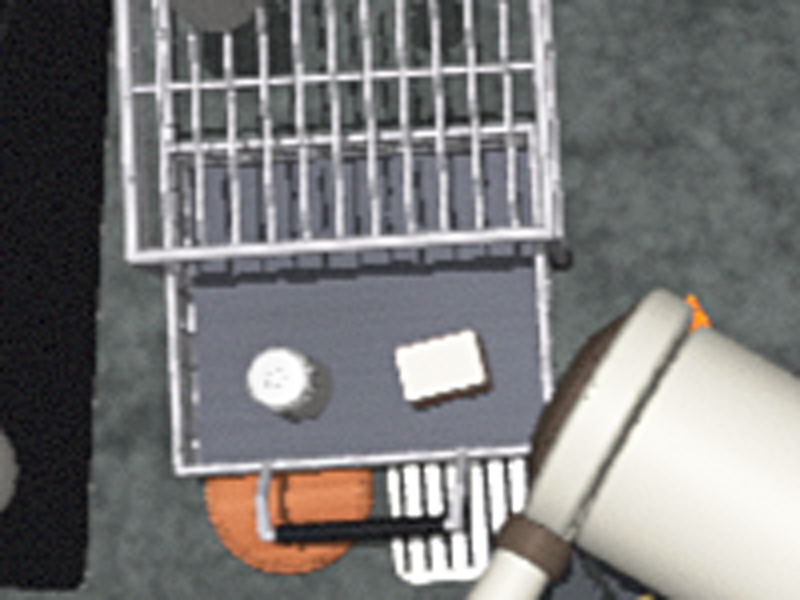

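The basket is out, with the carton at crop (438,366) and the shaker standing at (282,378). I'll measure the carton top.

```bash
python3 - <<'E'
from h import *
im=cv2.imread("pics/top5full.png").astype(int); W=np.load("top5.npy"); v,u=np.mgrid[0:384,0:512]
m=(u>186)&(u<214)&(v>170)&(v<195)&(im[...,0]>175)
m=cv2.morphologyEx(m.astype(np.uint8),cv2.MORPH_OPEN,np.ones((3,3)))>0
pts=np.argwhere(m)[:,::-1]
X=np.array([ray("top",a,b,.081)[:2] for a,b in pts],np.float32)
print(m.sum(),X.mean(0),cv2.minAreaRect(X*1000),np.nanmedian(W[m],0)); o=env.observe();print(o["position"],o["tcp_rot"][0])
E
```

```text
269 [0.5264 0.0515] ((526.3880615234375, 51.44202423095703), (28.906965255737305, 45.47601318359375), 15.62247085571289) [0.5264 0.0512 0.0815]
[ 0.4472 -0.1052  0.2173] [ 0.8226  0.5686 -0.0015]
```

```bash
python3 -m inch '{"dr":[[0,0,0.8],[0,0,0.8],[0,0,0.8],[0,0,0.77],[0,0,0]],"translation":[[0,0,0],[0,0,0],[0,0,0],[0,0,0],[0,0,0]],"gripper":[0.7,0.7,0.7,0.7,0.7]}'
python3 -m inch '{"dr":[[0,0,0],[0,0,0],[0,0,0],[0,0,0],[0,0,0],[0,0,0]],"translation":[[0.3,-0.33,0],[0.5,-0.55,0],[0.5,-0.55,0],[0.45,-0.48,0],[0.22,-0.25,0],[0,0,0]],"gripper":[0.7,0.7,0.7,0.7,0.7,0.7]}'
```

```text
clock: 25.9
position: [0.4474, -0.1059, 0.2178]
tcp_rot: [[0.963, 0.269, -0.001], [0.269, -0.963, 0.001], [-0.001, -0.001, -1.0]]
ft_force: [0.3, 0.9, -0.4]
width: 0.0644
grip_force: 0.0
clock: 26.65
position: [0.5269, 0.0505, 0.2179]
tcp_rot: [[0.963, 0.269, -0.001], [0.269, -0.963, -0.0], [-0.001, 0.0, -1.0]]
ft_force: [-0.0, -0.3, -0.4]
width: 0.0642
grip_force: 0.0
```

```bash
python3 -m inch '{"dr":[[0,0,0],[0,0,0],[0,0,0],[0,0,0],[0,0,0],[0,0,0],[0,0,0],[0,0,0],[0,0,0],[0,0,0]],"translation":[[0,0,0.5],[0,0,0.6],[0,0,0.6],[0,0,0.5],[0,0,0.4],[0,0,0.3],[0,0,0],[0,0,0],[0,0,0],[0,0,0]],"gripper":[0.7,0.7,0.7,0.7,0.7,0.7,0.7,0,0,0]}'
python3 -m inch '{"dr":[[0,0,0],[0,0,0],[0,0,0],[0,0,0],[0,0,0],[0,0,0],[0,0,0]],"translation":[[0,0,0],[0,0,-0.2],[0,0,-0.4],[0,0,-0.5],[0,0,-0.5],[0,0,-0.4],[0,0,0]],"gripper":[0,0,0,0,0,0,0]}'
```

```text
clock: 27.9
position: [0.5279, 0.0499, 0.0454]
tcp_rot: [[0.964, 0.267, 0.002], [0.267, -0.964, -0.0], [0.002, 0.001, -1.0]]
ft_force: [0.1, 0.7, 4.1]
width: 0.0449
grip_force: 30.0
clock: 28.78
position: [0.5284, 0.0497, 0.1664]
tcp_rot: [[0.964, 0.267, 0.005], [0.267, -0.964, -0.001], [0.004, 0.002, -1.0]]
ft_force: [0.6, -0.0, -2.4]
width: 0.0446
grip_force: 30.0
```

```bash
python3 -m inch '{"dr":[[0,0,0],[0,0,0],[0,0,0],[0,0,0],[0,0,0],[0,0,0],[0,0,0],[0,0,0],[0,0,0]],"translation":[[-0.12,0.3,0],[-0.25,0.6,0],[-0.35,0.8,0],[-0.4,0.85,0],[-0.4,0.85,0],[-0.35,0.8,0],[-0.25,0.55,0],[-0.1,0.25,0],[0,0,0]],"gripper":[0,0,0,0,0,0,0,0,0]}'
python3 -m inch '{"dr":[[0,0,0],[0,0,0],[0,0,0],[0,0,0],[0,0,0],[0,0,0],[0,0,0],[0,0,0],[0,0,0]],"translation":[[0,0,0.3],[0,0,0.5],[0,0,0.5],[0,0,0.4],[0,0,0.2],[0,0,0.1],[0,0,0.05],[0,0,0],[0,0,0]],"gripper":[0,0,0,0,0,0,0,0,0]}'
```

```text
clock: 29.9
position: [0.4782, -0.2745, 0.1632]
tcp_rot: [[0.964, 0.266, -0.001], [0.266, -0.964, 0.002], [-0.001, -0.002, -1.0]]
ft_force: [1.0, 0.3, -1.6]
width: 0.0447
grip_force: 30.0
clock: 31.02
position: [0.4791, -0.2752, 0.0419]
tcp_rot: [[0.964, 0.267, 0.001], [0.267, -0.964, -0.001], [0.001, 0.001, -1.0]]
ft_force: [0.8, 0.3, -1.7]
width: 0.0449
grip_force: 30.0
```

```bash
python3 -m inch '{"dr":[[0,0,0],[0,0,0],[0,0,0],[0,0,0]],"translation":[[0,0,0.02],[0,0,0.01],[0,0,0],[0,0,0]],"gripper":[0,0,0,0]}'
```

```text
clock: 31.52
position: [0.479, -0.2752, 0.0405]
tcp_rot: [[0.964, 0.267, 0.001], [0.267, -0.964, -0.001], [0.0, 0.001, -1.0]]
ft_force: [-2.9, 1.5, 4.3]
width: 0.0446
grip_force: 30.0
```

```bash
python3 -m inch '{"dr":[[0,0,0],[0,0,0],[0,0,0],[0,0,0],[0,0,0],[0,0,0],[0,0,0],[0,0,0],[0,0,0.95],[0,0,0.9]],"translation":[[0,0,0],[0,0,0],[0,0,-0.2],[0,0,-0.5],[0,0,-0.7],[0,0,-0.7],[0,0,-0.5],[0,0,-0.2],[0,0,0],[0,0,0]],"gripper":[0.7,0.7,0.7,0.7,0.7,0.7,0.7,0.7,0.7,0.7]}'
python3 -m inch '{"dr":[[0,0,0],[0,0,0],[0,0,0],[0,0,0],[0,0,0],[0,0,0],[0,0,0],[0,0,0],[0,0,0],[0,0,0]],"translation":[[-0.1,-0.5,0],[-0.14,-0.8,0],[-0.15,-0.9,0],[-0.15,-0.9,0],[-0.15,-0.9,0],[-0.15,-0.8,0],[-0.15,-0.7,0],[-0.1,-0.44,0],[0,-0.2,0],[0,0,0]],"gripper":[0,0,0,0,0,0,0,0,0,0]}'
python3 - <<'E'
from h import *
im,d,W=cloud("top"); save("top6",cv2.resize(im[90:300,130:410],(800,600),interpolation=cv2.INTER_CUBIC)); np.save("top6.npy",W)
m=(W[...,2]>.07)&(W[...,2]<.083)&(W[...,1]<-.2)&(W[...,1]>-.35)&(W[...,0]>.4)&(W[...,0]<.56);print(m.sum(),W[m].mean(0))
E
```

```text
clock: 32.78
position: [0.4782, -0.2744, 0.2067]
tcp_rot: [[0.997, 0.073, -0.001], [0.073, -0.997, 0.001], [-0.001, -0.001, -1.0]]
ft_force: [-0.0, 0.2, -0.4]
width: 0.0643
grip_force: 0.0
clock: 34.02
position: [0.3853, 0.0877, 0.2071]
tcp_rot: [[0.997, 0.077, -0.001], [0.077, -0.997, -0.0], [-0.001, 0.0, -1.0]]
ft_force: [0.6, 0.4, 0.2]
width: 0.0005
grip_force: 0.0
274 [ 0.4777 -0.2733  0.0762]
```

View pics/top6.png

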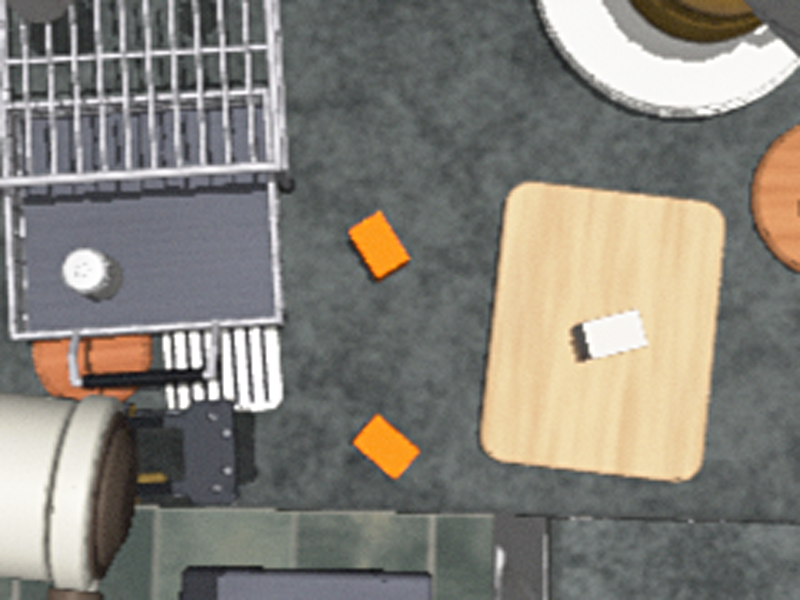

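The carton stands on the board at crop (615,335), the shaker is in the basket at (88,270), and the gripper is in front of the bar. I'll push the basket home.

```bash
python3 -m inch '{"dr":[[0,0,0],[0,0,0],[0,0,0],[0,0,0],[0,0,0],[0,0,0]],"translation":[[0,0,0.4],[0,0,0.5],[0,0,0.5],[0,0,0.5],[0,0,0.3],[0,0,0]],"gripper":[0,0,0,0,0,0]}'
python3 -m inch '{"dr":[[0,0,0],[0,0,0],[0,0,0],[0,0,0],[0,0,0],[0,0,0],[0,0,0],[0,0,0],[0,0,0],[0,0,0]],"translation":[[0.2,0,0],[0.2,0,0],[0.15,0,0],[0.15,0,0],[0.15,0,0],[0.2,0,0],[0.25,0,0],[0.25,0,0],[0.2,0,0],[0.15,0,0]],"gripper":[0,0,0,0,0,0,0,0,0,0]}'
```

```text
clock: 34.83
position: [0.3843, 0.0868, 0.0741]
tcp_rot: [[0.997, 0.074, -0.004], [0.074, -0.997, 0.0], [-0.004, -0.0, -1.0]]
ft_force: [0.1, 0.2, -0.4]
width: 0.0005
grip_force: 0.0
clock: 36.08
position: [0.4996, 0.0964, 0.0752]
tcp_rot: [[0.997, 0.076, -0.0], [0.076, -0.997, 0.0], [-0.0, -0.0, -1.0]]
ft_force: [-1.4, 0.9, 1.1]
width: 0.0005
grip_force: 0.7
```

```bash
python3 -m inch '{"dr":[[0,0,0],[0,0,0],[0,0,0],[0,0,0],[0,0,0],[0,0,0]],"translation":[[0.1,0,0],[0.1,0,0],[0.08,0,0],[0.05,0,0],[0,0,0],[0,0,0]],"gripper":[0,0,0,0,0,0]}'
```

```text
clock: 36.83
position: [0.5192, 0.0976, 0.0757]
tcp_rot: [[0.997, 0.076, 0.001], [0.076, -0.997, -0.0], [0.001, 0.0, -1.0]]
ft_force: [-0.5, -0.0, -0.3]
width: 0.0
grip_force: 0.0
```

```bash
python3 -m inch '{"dr":[[0,0,0],[0,0,0],[0,0,0],[0,0,0]],"translation":[[0.05,0,0],[0.05,0,0],[0,0,0],[0,0,0]],"gripper":[0,0,0,0]}'
python3 -m inch '{"dr":[[0,0,0],[0,0,0],[0,0,0],[0,0,0]],"translation":[[0.03,0,0],[0.03,0,0],[0,0,0],[0,0,0]],"gripper":[0,0,0,0]}'
```

```text
clock: 37.33
position: [0.525, 0.0982, 0.0754]
tcp_rot: [[0.997, 0.076, 0.0], [0.076, -0.997, 0.0], [0.0, -0.0, -1.0]]
ft_force: [-0.5, 0.1, -0.6]
width: 0.0003
grip_force: 0.0
clock: 37.83
position: [0.5285, 0.0985, 0.0754]
tcp_rot: [[0.997, 0.076, 0.0], [0.076, -0.997, 0.0], [0.0, -0.0, -1.0]]
ft_force: [-0.2, 0.6, 0.5]
width: 0.0005
grip_force: 0.1
```

```bash
python3 - <<'E'
from h import *
im,d,W=cloud("side"); save("side7",cv2.resize(im[140:320,50:290],(800,600),interpolation=cv2.INTER_CUBIC))
im,d,W=cloud("top"); save("top7",cv2.resize(im[60:210,90:290],(800,600),interpolation=cv2.INTER_CUBIC))
E
```

```text
(no output)
```

View pics/side7.png

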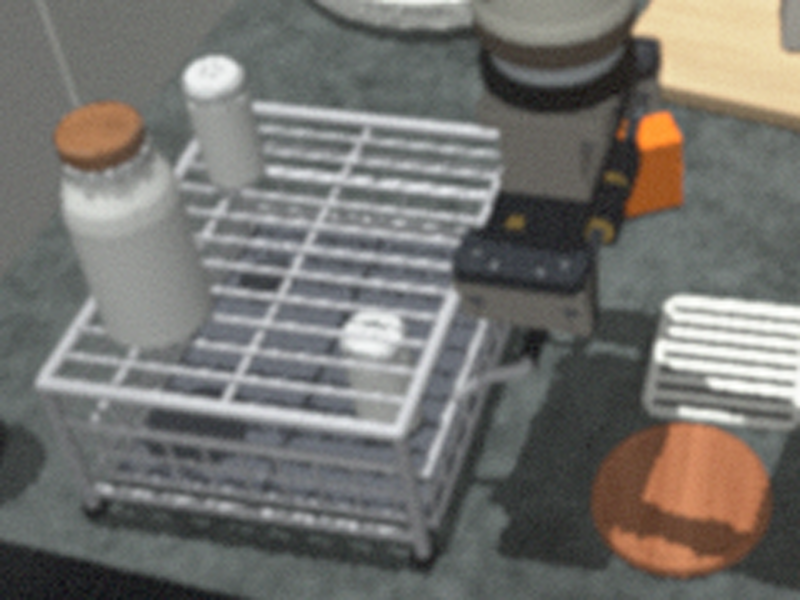

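The shaker stands in the basket, at crop (375,365), and the bar is nearly home, at crop (538,345). I'll push on until it stops.

```bash
python3 -m inch '{"dr":[[0,0,0],[0,0,0],[0,0,0]],"translation":[[0.04,0,0],[0.03,0,0],[0,0,0]],"gripper":[0,0,0]}'
```

```text
clock: 38.3
position: [0.5289, 0.0986, 0.0751]
tcp_rot: [[0.997, 0.077, -0.01], [0.077, -0.997, -0.001], [-0.01, 0.0, -1.0]]
ft_force: [-14.3, -2.0, 12.1]
width: 0.0003
grip_force: 7.4
```

```bash
python3 -m inch '{"dr":[[0,0,0],[0,0,0],[0,0,0],[0,0,0],[0,0,0],[0,0,0],[0,0,0],[0,0,0],[0,0,0.73],[0,0,0]],"translation":[[-0.2,0,0],[-0.3,0,0],[-0.2,0,-0.2],[0,0,-0.5],[0,0,-0.6],[0,0,-0.6],[0,0,-0.4],[0,0,0],[0,0,0],[0,0,0]],"gripper":[0,0,0,0,0,0,0.4,0.4,0.45,0.45]}'
```

```text
clock: 39.55
position: [0.4899, 0.0956, 0.2118]
tcp_rot: [[1.0, 0.0, -0.002], [0.0, -1.0, 0.0], [-0.002, -0.0, -1.0]]
ft_force: [0.4, 0.9, 0.0]
width: 0.0386
grip_force: 0.0
```

```bash
python3 - <<'E'
from h import *
im,d,W=cloud("top"); save("top8",cv2.resize(im[40:280,20:340],(800,600),interpolation=cv2.INTER_CUBIC)); np.save("top8.npy",W)
print(env.observe()["position"])
for z0,z1,y0,y1 in((.128,.142,.4,.52),(.09,.104,.28,.41)):
    m=(W[...,2]>z0)&(W[...,2]<z1)&(W[...,0]>.36)&(W[...,0]<.55)&(W[...,1]>y0)&(W[...,1]<y1)
    P=W[m];print(m.sum(),P.min(0),P.max(0)); 
    if m.sum(): print(cv2.minEnclosingCircle(P[:,:2].astype(np.float32)*1000))
E
```

```text
[0.49   0.0956 0.212 ]
218 [0.4326 0.4371 0.1284] [0.4729 0.4651 0.1414]
((452.4925231933594, 457.66351318359375), 20.90593910217285)
110 [0.4076 0.3435 0.0901] [0.4998 0.3843 0.1019]
((453.70745849609375, 349.7701721191406), 46.10530090332031)
```

View pics/top8.png

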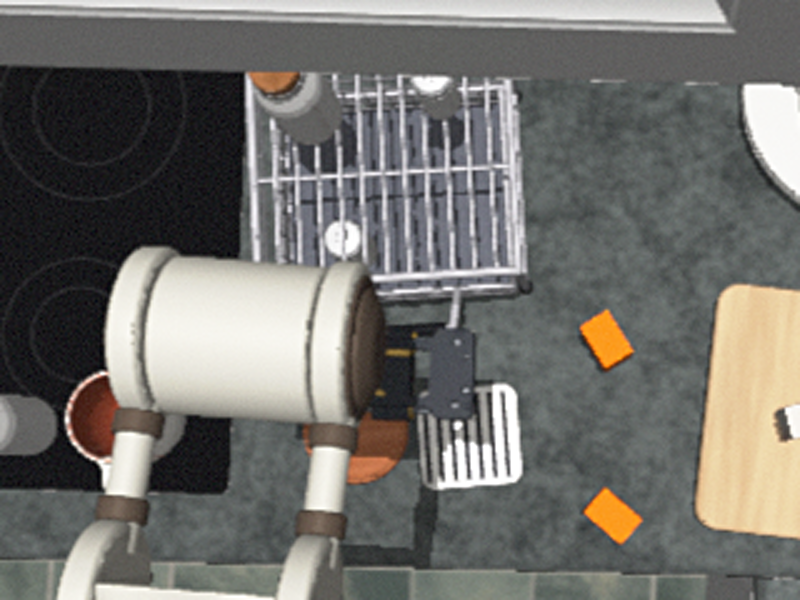

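The basket is home and the shaker is in. The mug is at about (0.457, 0.340) and the bottle at about (0.453, 0.459), both where I left them. I'll fetch the mug.

```bash
python3 -m inch '{"dr":[[0,0,0],[0,0,0],[0,0,0],[0,0,0],[0,0,0],[0,0,0],[0,0,0]],"translation":[[-0.1,-0.4,0],[-0.1,-0.7,0],[-0.1,-0.8,0],[-0.1,-0.8,0],[-0.1,-0.6,0],[-0.03,-0.24,0],[0,0,0]],"gripper":[0.47,0.47,0.47,0.47,0.47,0.47,0.47]}'
python3 -m inch '{"dr":[[0,0,0],[0,0,0],[0,0,0],[0,0,0],[0,0,0],[0,0,0],[0,0,0],[0,0,0],[0,0,0],[0,0,0]],"translation":[[0,0,0.5],[0,0,0.5],[0,0,0.5],[0,0,0.4],[0,0,0.35],[0,0,0.22],[0,0,0],[0,0,0],[0,0,0],[0,0,0]],"gripper":[0.47,0.47,0.47,0.47,0.47,0.47,0.47,0,0,0]}'
python3 -m inch '{"dr":[[0,0,0],[0,0,0],[0,0,0],[0,0,0],[0,0,0]],"translation":[[0,0,0],[0,0,0],[0,0,-0.2],[0,0,-0.3],[0,0,-0.4]],"gripper":[0,0,0,0,0]}'
```

```text
clock: 40.48
position: [0.4588, 0.3079, 0.2128]
tcp_rot: [[1.0, 0.001, -0.001], [0.001, -1.0, -0.001], [-0.001, 0.001, -1.0]]
ft_force: [-0.7, -0.5, -0.1]
width: 0.0432
grip_force: 0.0
clock: 41.72
position: [0.4594, 0.3082, 0.0659]
tcp_rot: [[1.0, -0.0, 0.001], [-0.0, -1.0, 0.0], [0.001, -0.0, -1.0]]
ft_force: [-0.5, 0.0, -0.7]
width: 0.015
grip_force: 0.0
clock: 42.35
position: [0.4586, 0.308, 0.1202]
tcp_rot: [[1.0, -0.0, -0.001], [-0.0, -1.0, -0.0], [-0.001, 0.0, -1.0]]
ft_force: [-0.2, -0.1, -2.2]
width: 0.0119
grip_force: 28.9
```

```bash
python3 -m inch '{"dr":[[0,0,0],[0,0,0],[0,0,0],[0,0,0],[0,0,0],[0,0,0],[0,0,0],[0,0,0],[0,0,0],[0,0,0]],"translation":[[-0.02,0.2,0],[-0.02,0.5,0],[0,0.7,0],[0,0.8,0],[0,0.8,0],[0,0.8,0],[0,0.6,0],[0,0.4,0],[0,0.2,0],[0,0,0]],"gripper":[0,0,0,0,0,0,0,0,0,0]}'
python3 -m inch '{"dr":[[0,0,0],[0,0,0],[0,0,0],[0,0,0],[0,0,0],[0,0,0],[0,0,0]],"translation":[[0,0,0.3],[0,0,0.3],[0,0,0.2],[0,0,0.08],[0,0,0.03],[0,0,0],[0,0,0]],"gripper":[0,0,0,0,0,0,0]}'
```

```text
clock: 43.6
position: [0.4561, 0.0077, 0.1189]
tcp_rot: [[1.0, -0.002, -0.001], [-0.002, -1.0, 0.0], [-0.001, -0.0, -1.0]]
ft_force: [0.0, -0.2, -2.7]
width: 0.0116
grip_force: 28.9
clock: 44.48
position: [0.4569, 0.0079, 0.0651]
tcp_rot: [[1.0, -0.0, 0.001], [-0.0, -1.0, -0.0], [0.001, 0.0, -1.0]]
ft_force: [1.2, 0.2, -0.8]
width: 0.0115
grip_force: 28.9
```

```bash
python3 -m inch '{"dr":[[0,0,0],[0,0,0],[0,0,0],[0,0,0]],"translation":[[0,0,0.02],[0,0,0.02],[0,0,0],[0,0,0]],"gripper":[0,0,0,0]}'
```

```text
clock: 44.98
position: [0.4571, 0.0078, 0.0626]
tcp_rot: [[1.0, -0.0, 0.001], [-0.0, -1.0, -0.0], [0.001, 0.0, -1.0]]
ft_force: [1.7, -1.4, 0.2]
width: 0.0113
grip_force: 29.0
```

```bash
python3 -m inch '{"dr":[[0,0,0],[0,0,0],[0,0,0],[0,0,0],[0,0,0],[0,0,0],[0,0,0],[0,0,0],[0,0,0],[0,0,0]],"translation":[[0,0,0.01],[0,0,0],[0,0,0],[0,0,0],[0,0,-0.3],[0,0,-0.5],[0,0,-0.6],[0,0,-0.6],[0,0,-0.4],[0,0,0]],"gripper":[0,0.45,0.45,0.45,0.45,0.45,0.45,0.45,0.45,0.45]}'
python3 -m inch '{"dr":[[0,0,0],[0,0,0],[0,0,0],[0,0,0],[0,0,0],[0,0,0],[0,0,0],[0,0,0],[0,0,0],[0,0,0]],"translation":[[-0.02,-0.4,0],[-0.02,-0.8,0],[-0.02,-0.9,0],[-0.01,-0.95,0],[0,-0.95,0],[0,-0.95,0],[0,-0.9,0],[0,-0.8,0],[0,-0.6,0],[0,-0.25,0]],"gripper":[0.8,0.8,0.8,0.8,0.8,0.8,0.8,0.8,0.8,0.8]}'
python3 -m inch '{"dr":[[0,0,0]],"translation":[[0,0,0]],"gripper":[0.8]}'
python3 - <<'E'
from h import *
im,d,W=cloud("top"); save("top9",cv2.resize(im[150:270,120:280],(800,600),interpolation=cv2.INTER_CUBIC)); np.save("top9.npy",W); save("top9f",im)
m=(W[...,2]>.087)&(W[...,2]<.103)&(W[...,0]>.36)&(W[...,0]<.515)&(W[...,1]>-.05)&(W[...,1]<.11)
P=W[m];print(m.sum(),P.min(0),P.max(0),np.median(P,0)); print(cv2.minEnclosingCircle(P[:,:2].astype(np.float32)*1000))
E
```

```text
clock: 46.22
position: [0.4576, 0.0078, 0.2072]
tcp_rot: [[1.0, -0.0, 0.004], [-0.0, -1.0, -0.001], [0.004, 0.001, -1.0]]
ft_force: [0.5, -0.3, 0.0]
width: 0.0411
grip_force: 0.0
clock: 47.48
position: [0.4512, 0.459, 0.2031]
tcp_rot: [[1.0, 0.001, -0.003], [0.001, -1.0, -0.002], [-0.003, 0.002, -1.0]]
ft_force: [0.2, 0.3, 1.2]
width: 0.0737
grip_force: 0.0
clock: 47.6
position: [0.4519, 0.4577, 0.2042]
tcp_rot: [[1.0, 0.0, -0.002], [0.0, -1.0, -0.002], [-0.002, 0.002, -1.0]]
ft_force: [-0.2, -0.1, -0.4]
width: 0.0734
grip_force: 0.0
193 [0.4063 0.003  0.0871] [0.4992 0.0844 0.0979] [0.4559 0.0417 0.0931]
((453.2527770996094, 42.871795654296875), 47.178157806396484)
```

View pics/top9.png

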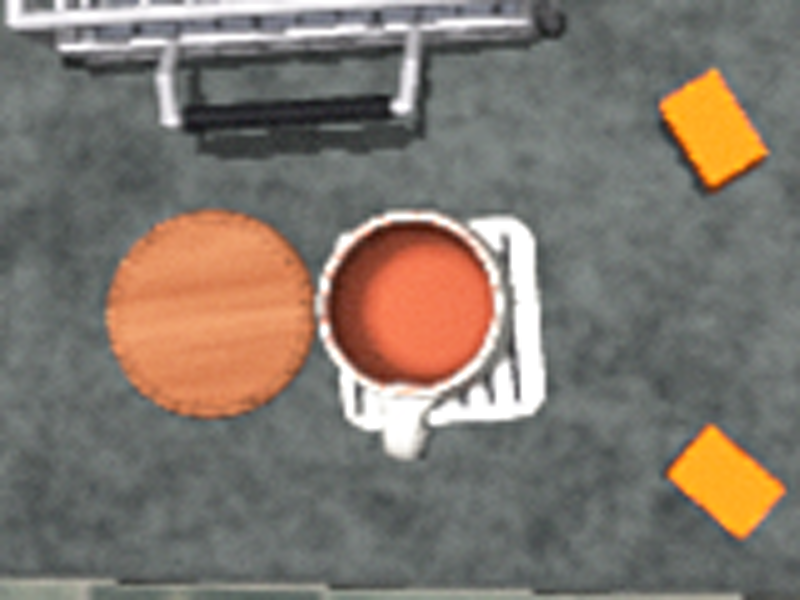

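The mug is back on the striped coaster, its rim centre about 3–5 mm off. The bottle goes back next.

```bash
python3 -m inch '{"dr":[[0,0,0],[0,0,0],[0,0,0],[0,0,0],[0,0,0],[0,0,0],[0,0,0],[0,0,0],[0,0,0],[0,0,0]],"translation":[[0,0,0.5],[0,0,0.5],[0,0,0.5],[0,0,0.4],[0,0,0.2],[0,0,0.1],[0,0,0],[0,0,0],[0,0,0],[0,0,0]],"gripper":[0.8,0.8,0.8,0.8,0.8,0.8,0.8,0,0,0]}'
python3 -m inch '{"dr":[[0,0,0],[0,0,0],[0,0,0],[0,0,0],[0,0,0]],"translation":[[0,0,0],[0,0,-0.2],[0,0,-0.3],[0,0,-0.4],[0,0,0]],"gripper":[0,0,0,0,0]}'
python3 -m inch '{"dr":[[0,0,0],[0,0,0],[0,0,0],[0,0,0],[0,0,0],[0,0,0],[0,0,0],[0,0,0],[0,0,0],[0,0,0]],"translation":[[0.03,0.3,0],[0.03,0.6,0],[0,0.7,0],[0,0.8,0],[0,0.8,0],[0,0.75,0],[0,0.63,0],[0,0.4,0],[0,0.2,0],[0,0,0]],"gripper":[0,0,0,0,0,0,0,0,0,0]}'
```

```text
clock: 48.9
position: [0.4528, 0.4584, 0.0744]
tcp_rot: [[1.0, -0.0, 0.001], [-0.0, -1.0, 0.001], [0.001, -0.001, -1.0]]
ft_force: [-0.5, -0.1, 3.0]
width: 0.0527
grip_force: 30.0
clock: 49.52
position: [0.454, 0.4592, 0.1309]
tcp_rot: [[1.0, -0.0, 0.005], [-0.0, -1.0, 0.003], [0.005, -0.003, -1.0]]
ft_force: [-0.5, -0.1, -2.9]
width: 0.053
grip_force: 29.9
clock: 50.78
position: [0.4554, 0.1466, 0.1271]
tcp_rot: [[1.0, -0.002, -0.001], [-0.002, -1.0, 0.0], [-0.001, -0.0, -1.0]]
ft_force: [-1.1, -0.1, -3.0]
width: 0.0525
grip_force: 29.9
```

```bash
python3 -m inch '{"dr":[[0,0,0],[0,0,0],[0,0,0],[0,0,0],[0,0,0],[0,0,0]],"translation":[[0,0,0.3],[0,0,0.25],[0,0,0.15],[0,0,0.05],[0,0,0],[0,0,0]],"gripper":[0,0,0,0,0,0]}'
python3 -m inch '{"dr":[[0,0,0],[0,0,0],[0,0,0]],"translation":[[0,0,0.02],[0,0,0],[0,0,0]],"gripper":[0,0,0]}'
```

```text
clock: 51.52
position: [0.4564, 0.1473, 0.0832]
tcp_rot: [[1.0, -0.0, 0.001], [-0.0, -1.0, 0.0], [0.001, -0.0, -1.0]]
ft_force: [-0.3, 0.1, -2.4]
width: 0.0528
grip_force: 29.9
clock: 51.9
position: [0.456, 0.1472, 0.0815]
tcp_rot: [[1.0, -0.0, 0.0], [-0.0, -1.0, -0.0], [0.0, 0.0, -1.0]]
ft_force: [-0.1, 0.0, -2.3]
width: 0.0531
grip_force: 29.9
```

```bash
python3 -m inch '{"dr":[[0,0,0],[0,0,0],[0,0,0]],"translation":[[0,0,0.02],[0,0,0.01],[0,0,0]],"gripper":[0,0,0]}'
```

```text
clock: 52.28
position: [0.4558, 0.1472, 0.0795]
tcp_rot: [[1.0, -0.0, -0.0], [-0.0, -1.0, -0.0], [-0.0, 0.0, -1.0]]
ft_force: [-0.3, -0.6, -2.6]
width: 0.053
grip_force: 29.9
```

```bash
python3 -m inch '{"dr":[[0,0,0],[0,0,0],[0,0,0]],"translation":[[0,0,0.02],[0,0,0],[0,0,0]],"gripper":[0,0,0]}'
```

```text
clock: 52.65
position: [0.4563, 0.1473, 0.079]
tcp_rot: [[1.0, -0.0, 0.001], [-0.0, -1.0, 0.0], [0.001, -0.0, -1.0]]
ft_force: [-1.6, 0.1, 3.6]
width: 0.0529
grip_force: 30.0
```

Contact made. I'll release it gently (0.75 clears the mug), rise, and back away to the right.

```bash
python3 -m inch '{"dr":[[0,0,0],[0,0,0],[0,0,0],[0,0,0],[0,0,0],[0,0,0],[0,0,0],[0,0,0],[0,0,0]],"translation":[[0,0,0],[0,0,0],[0,0,0],[0,0,-0.3],[0,0,-0.5],[0,0,-0.6],[0,0,-0.6],[0,0,-0.4],[0,0,0]],"gripper":[0.75,0.75,0.75,0.75,0.75,0.75,0.75,0.75,0.75]}'
python3 -m inch '{"dr":[[0,0,0],[0,0,0],[0,0,0],[0,0,0],[0,0,0],[0,0,0],[0,0,0],[0,0,0],[0,0,0],[0,0,0]],"translation":[[0,0.4,0],[-0.1,0.7,0],[-0.2,0.8,0],[-0.2,0.8,0],[-0.2,0.8,0],[-0.2,0.8,0],[-0.2,0.8,0],[-0.2,0.8,0],[0,0.6,0],[0,0,0]],"gripper":[0.75,0.75,0.75,0.75,0.75,0.75,0.75,0.75,0.75,0.75]}'
python3 - <<'E'
from h import *
for n in("side","top"):
    im,d,W=cloud(n); save(n+"10",im)
    m=(W[...,2]>.134)&(W[...,2]<.15)&(W[...,0]>.4)&(W[...,0]<.51)&(W[...,1]>.09)&(W[...,1]<.2); P=W[m]
    print(n,m.sum(),P.mean(0) if m.sum() else 0, cv2.minEnclosingCircle(P[:,:2].astype(np.float32)*1000))
a=cv2.imread("pics/side10.png")[110:310,40:360];b=cv2.imread("pics/top10.png")[60:260,100:420]
cv2.imwrite("pics/fin.png",np.vstack([cv2.resize(x,(480,300),interpolation=cv2.INTER_CUBIC) for x in(a,b)]))
E
```

```text
clock: 53.78
position: [0.4573, 0.1473, 0.2242]
tcp_rot: [[1.0, -0.0, 0.004], [-0.0, -1.0, 0.0], [0.004, -0.0, -1.0]]
ft_force: [-0.3, 0.7, -0.1]
width: 0.0692
grip_force: 0.0
clock: 55.02
position: [0.3768, -0.2439, 0.2206]
tcp_rot: [[1.0, -0.004, -0.002], [-0.004, -1.0, 0.002], [-0.002, -0.002, -1.0]]
ft_force: [0.8, 0.7, 0.1]
width: 0.0689
grip_force: 0.0
side 404 [0.4576 0.15   0.1403] ((457.74847412109375, 147.2848663330078), 21.218860626220703)
top 300 [0.4555 0.147  0.14  ] ((456.12615966796875, 147.14610290527344), 20.625831604003906)
```

View pics/fin.png

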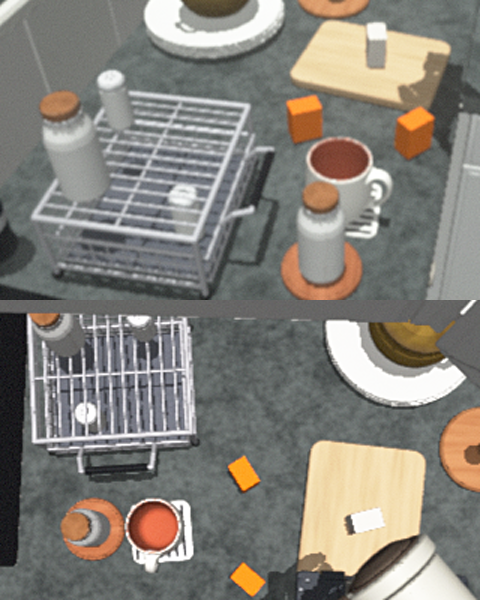

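Everything is upright: the bottle is within 1 mm of its coaster's centre, the mug is within about 5 mm, the basket is home with the shaker in it, and the carton is on the board. I'll hand in.

```bash
python3 -c "
from plant import env
print(env.finish_job())"
```

```text
the job is handed in; nothing more can be done
None
```

The job is handed in, though no verdict came back: the last pictures show the carton upright on the board, the basket home with the shaker standing in it, and the bottle and mug back on their coasters.

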